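Tighten a strap clamp with a click wrench

ROBOT

A 7-joint arm with a two-finger parallel gripper is mounted at the origin on a cart in front of the work surface, level with it; the furniture and walls round the work are solid. World frame = base frame: x ahead of the robot, y to its left, z up, the work surface at z = 0. Lengths are in m, angles in rad, forces in N, time in s.
With the tool pointing down it reaches from about 0.4 to 0.875 m from the base axis. Payload 19.3 kg.
Tool frame: the origin (TCP) lies at the very end of the fingers, on their centre line; the grasp point (between the pads) lies 19 mm behind it; z points along the fingers, y is the line along which they close (so a half turn about z gives the same grasp; the last joint's range is limited). The gripper opens to 85 mm and grips with 20 to 120 N. Pads are 22 mm wide; open, the fingers measure 114 mm over their backs; the gripper's body (76 mm by 85 mm) begins 54 mm behind the grasp point. The pads swing forward as they close: fully open they stand 13 mm farther back than shut.
Start: joints at [1.048, 0.521, -0.036, 1.599, 0.021, 1.021, -0.113], TCP at [0.273, -0.562, 0.231] pointing down, gripper open.
Joint ranges: [-2.91, 2.91], [-0.3, 2.13], [-1.5, 1.42], [0.17, 2.43], [-1.26, 4.41], [0.16, 1.93], [-2.52, 2.52]. Speed limits (rad/s): [1.89, 1.89, 2.39, 2.39, 3.01, 3.01, 3.01].

INTERFACE

Orientations are given as [roll, pitch, yaw] about the fixed x, y, z axes, in that order (R = Rz(yaw) Ry(pitch) Rx(roll)).
In Python, from workcell import bot gives the robot as it stands. The module is installed in compiled form; this text tells all that it offers.
- The arm moves only by the tool apply_moves, never from a script. Its arguments are lists of equal length, an entry for each row: "claw": the finger opening in m, from 0 to 0.0854; "xyz": the shift along the tool's x, y, z in m, a list of three; "twist": the turn, a rotation vector about the tool's x, y, z in rad, a list of three. A call has 1 to 20 rows; each row shifts and turns the commanded pose from where the row before left it, along the tool's axes as they then stand; what a row does not reach is not made up. A row lasts 1/10 s, in which the tool goes at most 50 mm and 8.59 degrees, less where a joint would pass 70% of its speed; a pose out of reach is approached as far as the arm can. A call with a gripper value outside its range is refused whole. The fingers move at their own pace and stop on an object; "force" is the grip in N (left out, the last holds). Time passes only in rows, so rows that do not move let the fingers close. It gives the time, the measured TCP pose, the force, the opening and the grip force at its end, in the units of the state.
- bot.observe(): the state, without advancing time (a new reading comes with each control period).
- bot.grab_frame(name): name is "side" or "top"; returns a dict with "img" (420x560x3 uint8, red, green, blue), "vfov" (degrees; the focal length in pixels is half the picture's height over the tangent of half this angle, whatever the lens; pixels are square), "cx", "cy" (the principal point, pixels), "view" (4x4, takes a point from world to camera coordinates). Camera axes: x right, y up, looking along -z (the intrinsics and any distortion apply to the point x, -y, -z); pixel columns grow to the right and rows downward; lengths in m; the calibration is good to about 2 mm. A picture is of the moment at which its call begins. There is no depth.
- bot.job_done(): hands the job in; it is judged then, once.
Trained networks look in the newest picture that a camera, given by its name, has taken for a name from the list of things; names that differ only in an ending like _2 or _b are one class to them, and where a whole thing is asked for, a point or a joint stands for the part that bears it (a point fixed in the world has none). Each returns a list of dicts, best first, with "score" (0 to 1); they miss things now and then, are a little off and sometimes report something else, mostly with a low value. They report only what shows in the picture. A call takes as long as a camera call. They do not tell look-alikes from the thing itself.
- bot.find_in(camera, query): "position" ([x, y, z] in m, in world coordinates, good to about 4 mm: the middle of the surface that is visible of it).
The state is a dict: "clock": time; "qpos": joint angles; "qd": joint speeds; "joint_efforts": joint torques, N m; "position": TCP position; "tool_rot": TCP orientation; "force": force on the tool from outside, world axes, zero at the start; "moment": the same for the moment, N m; "grip_width": finger opening in m; "finger_force": force on a finger pad.
Only numpy, scipy, OpenCV 4.12 (cv2) and the standard library are available. Lean on these libraries where they do the work, as an engineer would, in place of code of your own. Each camera call takes 0.05 s, during which the arm holds its last target. There are 200 camera calls.

TASK

Take the click wrench lying on the worktop, seat its socket fully down on the square screw head of the strap clamp and turn it clockwise (seen from above) until the screw is tight and the wrench clicks, that is, its handle gives way against its head; stop there, without pulling on to the end of the give. Then let go, leaving the wrench seated level on the still tight screw. Set the wrench down gently, without ramming it onto the clamp, and leave the other things on the worktop where they are.

Things in the scene. Friction and masses are not known exactly. Their poses are not given: they have to be found in the camera images.
- wrench: Click wrench: black rubber handle, steel disc over the head. Loose, about 0.32 kg, 0.25 of it in the head: it rests level on the head alone. Origin on the socket axis at the head's underside, z up; handle along -x. Grip 57 to 185 mm from the axis, 20 mm wide, 5 to 27 mm above the origin; neck to the head 18 mm wide, 18 to 28 mm up. Disc 58 mm across, 32 mm high, hub on it to 37.
- wrench_socket (a point): Centre of the square socket's mouth in the underside of the round steel head (54 mm across): 22.4 mm square, 18 mm deep, flats along this point's x and y, z up. Same axis as wrench, turned from it only by wrench_head.
- wrench_head (a joint): Breakaway joint of the wrench, on the socket axis: angle (rad) by which the handle has turned clockwise ahead of the head. A preloaded spring holds it at 0 up to 1.1 N m (10 N at 110 mm); then it gives, torque rising 1 N m per rad, to a hard stop at 0.32. Past 0.1 it has clicked; past 0.26 the screw is over-tightened. It springs back when let go.
- screw_seat (a point): On the screw axis at the collar (56 mm across, 46 mm above the worktop) that the wrench head sits on; z up; turns with the screw. The square head stands 16 mm up from it: 20 mm square, flats along x and y, straight for 11 mm, then tapering to 13 mm. The socket fits in four quarter turns: take the one with the handle towards the robot and its right, to have room for the clockwise swing.
- clamp: Strap clamp, fixed: aluminium base 84 x 142 x 12 mm, 50 mm to the -y and 92 mm to the +y side of its origin (under the screw axis, worktop level); steel strap (top 42 mm high) along +y. Its screw turns lightly (0.15 N m) for 0.3 to 0.8 rad, how far is not known beforehand, then comes up solid; it stays where left. Socket and screw have about 0.1 rad of play.
- dropper_bottle: Bystander: brown bottle with black cap, 42 mm across, 95 mm high; origin at the centre of its underside.
- label_roll: Bystander: roll of white labels lying flat, 60 mm across, 28 mm high; origin at the centre of its underside.
- steel_mould: Bystander: shallow steel mould 31 x 41 x 9 mm; origin at the centre of its underside.
- collar: Flat grey steel collar of the clamp, fixed, 56 mm across, 4 mm thick, round the foot of the screw head; the wrench head comes to rest on it. Origin at the centre of its underside, 42 mm above the worktop.
Things that resemble listed ones, but are neither listed nor needed, are in the scene too. Of the things that look like the wrench, the larger one is meant.

How it is judged:
On the way, in this order (a step that is already met when the one before it is completed fails the run):
1. the wrench's socket is fully down on the screw head, level and not yet clicked (horizontal distance between wrench_socket and screw_seat below 0.005 m and z of wrench_socket in the frame of screw_seat below 0.004 m and angle between wrench's own z axis and vertical below 0.12 rad and value of joint wrench_head below 0.05 rad), for 0.1 s.
2. the wrench has clicked while on the screw, which happens only once the screw is tight (value of joint wrench_head above 0.1 rad and horizontal distance between wrench_socket and screw_seat below 0.005 m and z of wrench_socket in the frame of screw_seat below 0.008 m), for 0.1 s.
At the end, for the whole second after the job is handed in: The screw has not been turned back (its x axis within 0.75 rad of the clamp's); the wrench is let go and at rest, seated on it (socket within 5 mm of the screw's axis, within 5 mm of fully down, level to 0.15 rad), its breakaway joint sprung back below 0.05 rad (angle between the x axis of screw_seat and the x axis of clamp, either way round below 0.75 rad and value of joint wrench_head below 0.05 rad and horizontal distance between wrench_socket and screw_seat below 0.005 m and z of wrench_socket in the frame of screw_seat below 0.005 m and angle between wrench's own z axis and vertical below 0.15 rad and linear speed of wrench below 0.02 m/s); the robot touches nothing.
It fails at once if the wrench is pulled on past its click, beyond 0.26 rad (screw over-tightened) (value of joint wrench_head above 0.26 rad).
It fails at once if the wrench is rammed onto the screw head or its collar (over 40 N on the collar, or over 60 N on the clamp before it is down) (contact force between wrench and collar above 40 N or (contact force between wrench and clamp above 60 N and z of wrench_socket in the frame of screw_seat above 0.006 m)).
It fails at once if a bystander is moved more than 20 mm (distance of any of dropper_bottle, label_roll, steel_mould from where it was at the start of the episode above 0.02 m).
It also fails if it takes over 69 s, if anything falls off the work surface, if the arm or the gripper's body presses on something with over 40 N, if the wrist force passes 120 N, or if a joint passes its speed limit or range.

## Working session

There is one attempt and no reset: what is moved stays moved. The work goes in short steps, Python scripts to look and compute and a tool call to move; the robot and the scene stay as the last step left them, time stands still between calls to the robot, and variables do not carry over. Pictures are saved under pics/ and viewed, at most 10 in all, crops included, and the job is handed in when it is done.

Besides the shell and the picture viewer there is one more tool, called after "Emit:" as name(argument=value, ...) on one line, values as JSON. apply_moves: Moves the arm, as the interface text tells. Its arguments: {"type":"object","properties":{"claw":{"type":"array"},"xyz":{"type":"array"},"twist":{"type":"array"},"force":{"type":"number"}},"required":["claw","xyz","twist"]}

```bash
mkdir -p pics
cat > h.py <<'E'
import numpy as np, cv2
from workcell import bot
def save(f,name): cv2.imwrite('pics/'+name, cv2.cvtColor(f['img'],cv2.COLOR_RGB2BGR))
def F(f): return f['img'].shape[0]/2/np.tan(np.radians(f['vfov'])/2)
def proj(f,p):
    c=(f['view']@np.append(p,1))[:3]; return np.array([f['cx']+F(f)*c[0]/-c[2], f['cy']+F(f)*-c[1]/-c[2]])
def back(f,uv,z):
    d=np.array([(uv[0]-f['cx'])/F(f), -(uv[1]-f['cy'])/F(f), -1]); V=f['view']; R=V[:3,:3]; o=-R.T@V[:3,3]; d=R.T@d
    return o+d*(z-o[2])/d[2]
E
python3 - <<'E'
from h import *
s=bot.observe(); print({k:np.round(v,3).tolist() for k,v in s.items()})
for c in('top','side'):
    f=bot.grab_frame(c); save(f,c+'0.png'); print(c,f['vfov'],f['cx'],f['cy'],[k for k in f],np.round(np.linalg.inv(f['view']),3).tolist())
    for n in('wrench','wrench_socket','clamp','collar','dropper_bottle','label_roll','steel_mould'):
        print(n,[(np.round(d['position'],3).tolist(),round(d['score'],2),proj(f,d['position']).round().tolist()) for d in bot.find_in(c,n)])
E
```

```text
{'clock': 0.0, 'qpos': [1.048, 0.522, -0.036, 1.6, 0.021, 1.021, -0.113], 'qd': [0.0, -0.001, -0.003, -0.001, 0.001, 0.0, -0.001], 'joint_efforts': [-0.0, -92.712, 1.98, -36.993, 0.018, 0.008, -0.0], 'position': [0.273, -0.562, 0.231], 'tool_rot': [-3.14, 0.0, 0.453], 'force': [-0.638, -0.435, -0.43], 'moment': [-0.041, -0.077, -0.029], 'finger_force': 0.0, 'grip_width': 0.085}
top 43.52474097375864 278.88423338240324 197.332720356251 ['img', 'vfov', 'cx', 'cy', 'view'] [[0.021, 0.99, -0.141, 0.311], [-1.0, 0.021, -0.002, -0.313], [0.001, 0.141, 0.99, 1.494], [0.0, 0.0, 0.0, 1.0]]
wrench [([0.456, -0.698, 0.023], 0.97, [417.0, 223.0]), ([0.518, -0.356, 0.027], 0.81, [295.0, 199.0])]
wrench_socket [([0.557, -0.362, 0.036], 0.38, [298.0, 185.0])]
clamp [([0.555, 0.01, 0.016], 0.78, [166.0, 184.0])]
collar [([0.559, -0.005, 0.048], 0.79, [170.0, 180.0])]
dropper_bottle [([0.641, -0.345, 0.064], 0.54, [292.0, 153.0])]
label_roll [([0.493, -0.548, 0.03], 0.54, [363.0, 209.0])]
steel_mould [([0.387, 0.097, -0.003], 0.69, [134.0, 242.0])]
side 42.678499994362355 261.53100643940866 213.01095767816048 ['img', 'vfov', 'cx', 'cy', 'view'] [[-0.87, 0.274, -0.411, -0.107], [-0.494, -0.469, 0.733, 0.799], [0.009, 0.84, 0.543, 0.867], [0.0, 0.0, 0.0, 1.0]]
wrench [([0.497, -0.35, 0.026], 0.94, [274.0, 214.0]), ([0.454, -0.697, 0.023], 0.48, [335.0, 169.0])]
wrench_socket [([0.554, -0.35, 0.012], 0.73, [256.0, 212.0]), ([0.488, -0.706, 0.01], 0.43, [326.0, 169.0]), ([0.55, 0.005, 0.046], 0.23, [184.0, 270.0])]
clamp [([0.545, 0.033, 0.026], 0.97, [180.0, 284.0])]
collar [([0.549, 0.006, 0.045], 0.71, [184.0, 271.0])]
dropper_bottle [([0.648, -0.337, 0.05], 0.8, [227.0, 195.0])]
label_roll [([0.481, -0.53, 0.027], 0.52, [306.0, 188.0]), ([0.553, 0.006, 0.044], 0.39, [183.0, 271.0])]
steel_mould [([0.389, 0.091, 0.007], 0.53, [221.0, 328.0])]
```

Run:
```python
import cv2
a=cv2.imread('pics/top0.png'); cv2.imwrite('pics/top0c.png',cv2.resize(a[110:290,100:460],None,fx=2.2,fy=2.2,interpolation=cv2.INTER_CUBIC))
```

```text
(no output)
```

View pics/top0c.png

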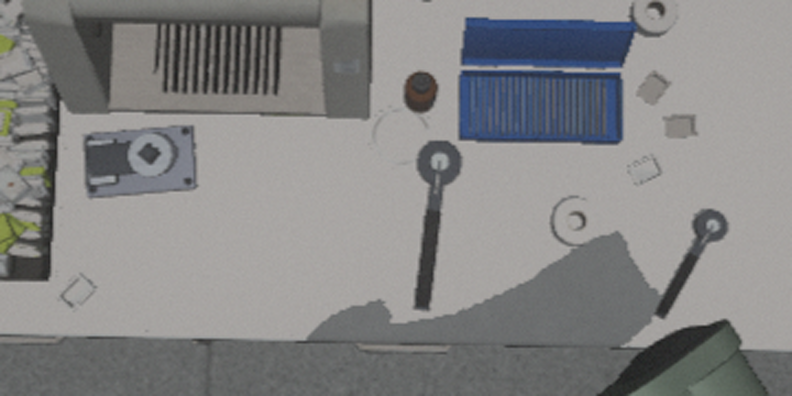

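View pics/side0.png

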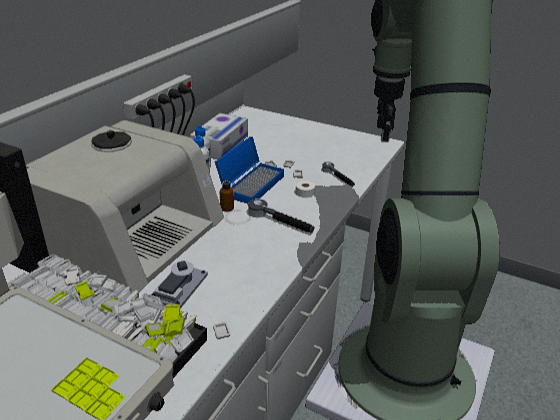

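Two things look like the wrench in top0: the larger has its head at px (299,184), the smaller at px (422,212). By the description I want the larger one. The clamp's screw is at about (169,180). Next is a close crop to check this and measure.

Run:
```python
import cv2,numpy as np
a=cv2.imread('pics/top0.png'); b=cv2.imread('pics/side0.png')
def c(i,u,v,w,h,s): return cv2.resize(i[v:v+h,u:u+w],(w*s,h*s),interpolation=cv2.INTER_NEAREST)
# top: clamp u135 v160 64x48 ; wrench u275 v170 44x88 ; side clamp u150 v250 64x48
x=np.hstack([c(a,153,166,33,28,12),c(b,168,254,33,28,12)])
y=np.hstack([c(a,280,170,48,88,3),c(b,240,190,80,88,3),c(a,130,160,66,44,6)[:264]])
y=cv2.copyMakeBorder(y,0,0,0,max(0,792-y.shape[1]),0)[:,:792]
cv2.imwrite('pics/crop1.png',np.vstack([x,y[:264]])); print(x.shape,y.shape)
```

```text
(336, 792, 3) (264, 792, 3)
```

View pics/crop1.png

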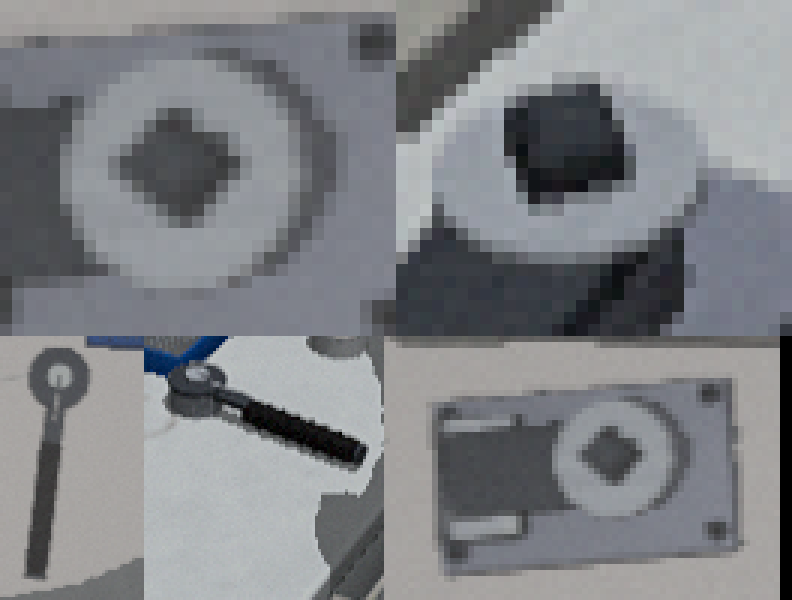

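```bash
cat >> h.py <<'E'
def rect(f,c,half,z,r=0.0005):
    """warp image to world plane z; out col -> +x, row -> +y"""
    n=int(2*half/r); P=np.float32([[0,0],[n,0],[n,n],[0,n]])
    W=[proj(f,[c[0]-half+p[0]*r,c[1]-half+p[1]*r,z]) for p in P]
    H=cv2.getPerspectiveTransform(np.float32(W),P)
    return cv2.warpPerspective(f['img'],H,(n,n),flags=cv2.INTER_CUBIC)
def blob(m,c,half,r=0.0005):
    """component nearest centre: world centroid, area, pts"""
    n,l,s,ce=cv2.connectedComponentsWithStats(m.astype('uint8'))
    k=[i for i in range(1,n) if s[i,4]*r*r>5e-5]
    i=min(k,key=lambda i:np.hypot(*(ce[i]-m.shape[0]/2)))
    pts=np.argwhere(l==i)[:,::-1]*r-half+np.array(c); return pts.mean(0),s[i,4]*r*r,pts
E
python3 - <<'E'
from h import *
for cam in('top','side'):
    f=bot.grab_frame(cam)
    c=[.553,.001]; g=rect(f,c,.04,.046).mean(2); cv2.imwrite(f'pics/rc_{cam}.png',g)
    hull=None
    m=g>150 if cam=='top' else g>165
    ctr,A,pts=blob(m,c,.04)
    h=cv2.convexHull(pts.astype('float32')); (e,ax,an)=cv2.fitEllipse(h); print(cam,'collar',np.round(e,4),np.round(ax,4),'lvls',np.percentile(g,[5,30,50,70,95]))
    for z in(.057,.062):
        g=rect(f,e,.03,z).mean(2); t=cv2.threshold(g.astype('uint8'),0,255,cv2.THRESH_OTSU)[0]
        sub=g.copy(); yy,xx=np.mgrid[:120,:120]; sub[np.hypot(xx-60,yy-60)>42]=255
        cc,A,p=blob(sub<105,e,.03); q=p-cc; a=np.angle((-(q[:,0]+1j*q[:,1])**4).sum())/4
        print(' sq',z,np.round(cc,4),round(A*1e6),'ang',round(a,3),round(a+np.pi/2,3),cv2.minAreaRect(p.astype('float32')))
    # wrench disc
    c=[.557,-.36]; g=rect(f,c,.05,.032).mean(2); cv2.imwrite(f'pics/rw_{cam}.png',g)
    e2,A,p=blob(cv2.dilate((g<125).astype('uint8'),None),c,.05); print(' disc-ish',np.round(e2,4),A)
    c=[.44,-.352]; g=rect(f,c,.085,.027 if cam=='top' else .022).mean(2); cc,A,p=blob(g<72,c,.085)
    v=np.linalg.svd(p-cc,full_matrices=0)[2][0]; v*=np.sign(v[0]); print(' handle',np.round(cc,4),A,'yaw',np.arctan2(v[1],v[0]),np.ptp((p-cc)@v))
ims=[cv2.imread(f'pics/{a}_{b}.png') for b in('top','side') for a in('rc','rw')]
cv2.imwrite('pics/r.png',np.hstack([cv2.resize(i,(200,200)) for i in ims]))
E
```

```text
top collar [0.5601 0.0009] [0.0502 0.0519] lvls [ 73.         116.33333333 127.33333333 132.66666667 154.66666667]
 sq 0.057 [ 0.5599 -0.0007] 456 ang -0.656 0.915 ((0.560341477394104, -0.0011628083884716034), (0.022957557812333107, 0.02194240130484104), 51.34054946899414)
 sq 0.062 [ 0.559  -0.0018] 454 ang -0.658 0.913 ((0.5594984889030457, -0.002314802259206772), (0.022871097549796104, 0.022022204473614693), 50.90620040893555)
 disc-ish [ 0.5535 -0.366 ] 0.00300525
 handle [ 0.4374 -0.3544] 0.002032 yaw -0.10216107009917229 0.12614639138292383
side collar [ 0.5632 -0.0121] [0.0794 0.1244] lvls [ 34.          95.33333333 152.33333333 174.33333333 187.33333333]
 sq 0.057 [ 0.5613 -0.0012] 424 ang -0.734 0.837 ((0.5614023804664612, 0.00013072043657302856), (0.022431407123804092, 0.023430312052369118), 50.52742385864258)
 sq 0.062 [0.559 0.001] 268 ang -0.528 1.043 ((0.5592193603515625, 0.0026483777910470963), (0.020693020895123482, 0.01710100844502449), 51.34013748168945)
 disc-ish [ 0.5575 -0.3571] 0.006455
 handle [ 0.4429 -0.3477] 0.00576175 yaw -0.14973934697460747 0.16440917500517102[ WARN:0@0.892] global loadsave.cpp:1063 imwrite_ Unsupported depth image for selected encoder is fallbacked to CV_8U.
```

View pics/r.png

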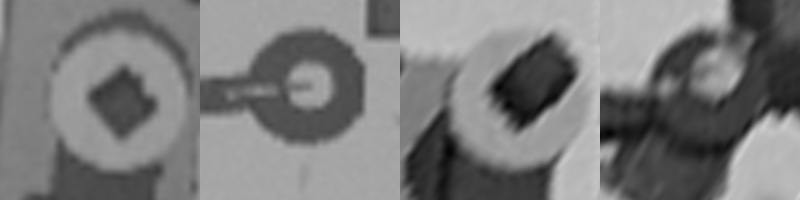

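crop1 and r.png show the collar at rectified centre (0.560, 0.001) and the screw square at about 0.89 rad. The larger wrench's disc centre is at (0.5605, -0.3665), with yaw about -0.10. Disc radius (29 mm) and handle distance (124 mm) fit the description. First I go above the grip, 85 mm from the axis.

Emit:
apply_moves(claw=[0.085, 0.085, 0.085, 0.085, 0.085, 0.085, 0.085, 0.085, 0.085, 0.085, 0.085, 0.085, 0.085, 0.085, 0.085, 0.085, 0.085, 0.085, 0.085], xyz=[[0.0272, -0.0095, 0.011], [0.0272, -0.0095, 0.011], [0.0272, -0.0095, 0.011], [0.0272, -0.0095, 0.011], [0.0272, -0.0095, 0.011], [0.0272, -0.0095, 0.011], [0.0272, -0.0095, 0.011], [0.0272, -0.0095, 0.011], [0.0272, -0.0095, 0.011], [0.0272, -0.0095, 0.011], [0, 0, 0], [0, 0, 0], [0, 0, 0], [0, 0, 0], [0, 0, 0], [0, 0, 0], [0, 0, 0], [0, 0, 0], [0, 0, 0]], twist=[[0, 0, 0], [0, 0, 0], [0, 0, 0], [0, 0, 0], [0, 0, 0], [0, 0, 0], [0, 0, 0], [0, 0, 0], [0, 0, 0], [0, 0, 0], [0, 0, 0.08], [0, 0, 0.08], [0, 0, 0.08], [0, 0, 0.08], [0, 0, 0.08], [0, 0, 0.08], [0, 0, 0.073], [0, 0, 0], [0, 0, 0]], force=100)

```text
clock: 2.8
position: [0.4765, -0.3575, 0.1213]
tool_rot: [3.142, 0.0, -0.098]
force: [-0.2, -0.2, -0.3]
grip_width: 0.0849
finger_force: 0.0
```

Emit:
apply_moves(claw=[0.085, 0.085, 0.085, 0.085, 0.085, 0.085, 0.085, 0.085, 0.085, 0.03, 0.0, 0.0, 0.0, 0.0, 0.0, 0.0, 0.0], xyz=[[0, 0, 0.02], [0, 0, 0.02], [0, 0, 0.02], [0, 0, 0.02], [0, 0, 0.02], [0, 0, 0.01], [0, 0, 0.008], [0, 0, 0], [0, 0, 0], [0, 0, 0], [0, 0, 0], [0, 0, 0], [0, 0, 0], [0, 0, 0], [0, 0, 0], [0, 0, 0], [0, 0, 0]], twist=[[0, 0, 0], [0, 0, 0], [0, 0, 0], [0, 0, 0], [0, 0, 0], [0, 0, 0], [0, 0, 0], [0, 0, 0], [0, 0, 0], [0, 0, 0], [0, 0, 0], [0, 0, 0], [0, 0, 0], [0, 0, 0], [0, 0, 0], [0, 0, 0], [0, 0, 0]], force=100)

```text
clock: 4.5
position: [0.4765, -0.3576, 0.0034]
tool_rot: [3.142, -0.0, -0.1]
force: [-1.8, 0.9, 5.6]
grip_width: 0.0185
finger_force: 98.2
```

Emit:
apply_moves(claw=[0.0, 0.0, 0.0, 0.0, 0.0, 0.0, 0.0, 0.0, 0.0, 0.0, 0.0, 0.0, 0.0, 0.0, 0.0, 0.0, 0.0, 0.0], xyz=[[0, 0, -0.005], [0, 0, -0.01], [0, 0, -0.015], [0, 0, -0.02], [0, 0, -0.02], [0, 0, -0.02], [0, 0, -0.01], [0, 0, 0], [0, 0, 0], [0, 0, 0], [0, 0, 0], [0, 0, 0], [0, 0, 0], [0, 0, 0], [0, 0, 0], [0, 0, 0], [0, 0, 0], [0, 0, 0]], twist=[[0, 0, 0], [0, 0, 0], [0, 0, 0], [0, 0, 0], [0, 0, 0], [0, 0, 0], [0, 0, 0], [0, 0, -0.06], [0, 0, -0.12], [0, 0, -0.12], [0, 0, -0.12], [0, 0, -0.12], [0, 0, -0.12], [0, 0, -0.12], [0, 0, -0.12], [0, 0, -0.09], [0, 0, 0], [0, 0, 0]])

```text
clock: 6.3
position: [0.4763, -0.3578, 0.1035]
tool_rot: [3.142, 0.0, 0.887]
force: [-0.4, 0.2, -3.2]
grip_width: 0.0182
finger_force: 97.2
```

Emit:
apply_moves(claw=[0.0, 0.0, 0.0, 0.0, 0.0, 0.0, 0.0, 0.0, 0.0, 0.0, 0.0, 0.0, 0.0, 0.0, 0.0, 0.0], xyz=[[0.0103, -0.0067, 0], [0.0206, -0.0134, 0], [0.0206, -0.0134, 0], [0.0206, -0.0134, 0], [0.0206, -0.0134, 0], [0.0206, -0.0134, 0], [0.0206, -0.0134, 0], [0.0206, -0.0134, 0], [0.0206, -0.0134, 0], [0.0206, -0.0134, 0], [0.0206, -0.0134, 0], [0.0206, -0.0134, 0], [0.0103, -0.0067, 0], [0, 0, 0], [0, 0, 0], [0, 0, 0]], twist=[[0, 0, 0], [0, 0, 0], [0, 0, 0], [0, 0, 0], [0, 0, 0], [0, 0, 0], [0, 0, 0], [0, 0, 0], [0, 0, 0], [0, 0, 0], [0, 0, 0], [0, 0, 0], [0, 0, 0], [0, 0, 0], [0, 0, 0], [0, 0, 0]])

```text
clock: 7.9
position: [0.5069, -0.0654, 0.1033]
tool_rot: [3.141, 0.0, 0.888]
force: [-0.1, -0.5, -3.7]
grip_width: 0.0179
finger_force: 97.2
```

Run:
```python
from h import *
s=bot.observe(); p=s['position']; y=s['tool_rot'][2]; print(np.round(p,4),np.round(s['tool_rot'],3))
ax=np.array(p)[:2]+.0845*np.array([np.cos(y),np.sin(y)]); zu=p[2]-.0034; print('pred axis',ax,zu)
out=[]
for cam in('top','side'):
    f=bot.grab_frame(cam)
    g=rect(f,ax,.05,zu+.032); 
    for r in (29,): 
        cv2.circle(g,(100,100),58,(255,0,0),1)
    out.append(cv2.resize(g,(400,400)))
    u=proj(f,[*ax,zu]).astype(int); c=f['img'][u[1]-35:u[1]+35,u[0]-35:u[0]+35]; out.append(cv2.resize(c,(400,400),interpolation=cv2.INTER_NEAREST))
cv2.imwrite('pics/hover.png',cv2.resize(np.vstack([np.hstack(out[:2]),np.hstack(out[2:])])[:,:,::-1],(600,600)))
```

```text
[ 0.5069 -0.0654  0.1033] [3.141 0.    0.888]
pred axis [5.60238281e-01 1.68964872e-04] 0.09987459837873207
```

View pics/hover.png

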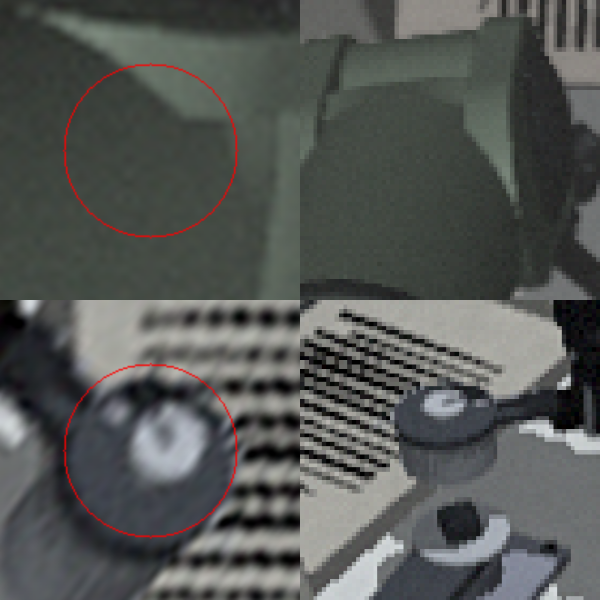

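Emit:
apply_moves(claw=[0.0, 0.0, 0.0, 0.0, 0.0, 0.0, 0.0, 0.0, 0.0], xyz=[[0.0006, -0.0005, 0.008], [0, 0, 0.012], [0, 0, 0.012], [0, 0, 0.003], [0, 0, 0.002], [0, 0, 0.002], [0, 0, 0.002], [0, 0, 0.001], [0, 0, 0]], twist=[[0, 0, 0], [0, 0, 0], [0, 0, 0], [0, 0, 0], [0, 0, 0], [0, 0, 0], [0, 0, 0], [0, 0, 0], [0, 0, 0]])

```text
clock: 8.9
position: [0.5071, -0.0641, 0.0618]
tool_rot: [3.141, 0.0, 0.889]
force: [-5.4, -4.9, 9.0]
grip_width: 0.018
finger_force: 99.0
```

Emit:
apply_moves(claw=[0.0, 0.0, 0.0, 0.0, 0.0], xyz=[[0, 0, -0.002], [-0.002, 0, 0], [0, 0, 0.001], [0, 0, 0.001], [0, 0, 0]], twist=[[0, 0, 0], [0, 0, 0], [0, 0, 0], [0, 0, 0], [0, 0, 0]])

```text
clock: 9.4
position: [0.5059, -0.0652, 0.0612]
tool_rot: [3.142, 0.0, 0.89]
force: [-0.8, -1.8, 1.3]
grip_width: 0.0181
finger_force: 97.8
```

Run:
```python
from h import *
s=bot.observe(); y=s['tool_rot'][2]; R=np.array([[np.cos(y),np.sin(y)],[np.sin(y),-np.cos(y)]])
print('tool xy force',R@s['force'][:2],s['force'][2],'moment tool',R@s['moment'][:2],-s['moment'][2])
```

```text
tool xy force [-1.92385219  0.49375752] 1.3420261344870732 moment tool [-0.04967291 -0.41820385] -0.02999115888513313
```

Contact force is down. I'll keep shifting slightly the same way while lowering.

Emit:
apply_moves(claw=[0.0, 0.0, 0.0, 0.0, 0.0], xyz=[[-0.0008, 0, 0], [0, 0, 0.001], [0, 0, 0.001], [0, 0, 0.001], [0, 0, 0]], twist=[[0, 0, 0], [0, 0, 0], [0, 0, 0], [0, 0, 0], [0, 0, 0]])

```text
clock: 9.9
position: [0.5052, -0.0657, 0.0581]
tool_rot: [-3.141, 0.0, 0.89]
force: [-1.3, -0.4, -3.8]
grip_width: 0.018
finger_force: 97.4
```

```bash
cat > f.py <<'E'
from h import *
s=bot.observe(); y=s['tool_rot'][2]; R=np.array([[np.cos(y),np.sin(y)],[np.sin(y),-np.cos(y)]])
print(np.round(s['position'],4),np.round(s['tool_rot'],3),'tool F',np.round(R@s['force'][:2],2),-round(s['force'][2],2),'M',np.round(R@s['moment'][:2],3),-round(s['moment'][2],3))
# torque about screw axis (world z) from reaction on tool, moment at TCP
r=np.array(s['position'])[:2]-[.560,.001]; F=s['force']; print('Tz screw',round(r[0]*F[1]-r[1]*F[0]+s['moment'][2],3),'axis pred',np.round(np.array(s['position'])[:2]+.0845*np.array([np.cos(y),np.sin(y)]),4))
E
python3 f.py
```

```text
[ 0.5052 -0.0657  0.0581] [-3.141  0.     0.89 ] tool F [-1.18 -0.76] 3.75 M [ 0.007 -0.633] 0.042
Tz screw -0.107 axis pred [ 5.584e-01 -1.000e-04]
```

Emit:
apply_moves(claw=[0.0, 0.0, 0.0, 0.0, 0.0, 0.0, 0.0, 0.0], xyz=[[0, 0, 0.001], [0, 0, 0.001], [0, 0, 0.001], [0, 0, 0.001], [0, 0, 0.001], [0, 0, 0.001], [0, 0, 0.001], [0, 0, 0]], twist=[[0, 0, 0], [0, 0, 0], [0, 0, 0], [0, 0, 0], [0, 0, 0], [0, 0, 0], [0, 0, 0], [0, 0, 0]])

```text
clock: 10.7
position: [0.5053, -0.0658, 0.0512]
tool_rot: [-3.141, 0.0, 0.89]
force: [-3.3, -3.8, -0.7]
grip_width: 0.0184
finger_force: 97.5
```

```bash
python3 f.py
```

```text
[ 0.5053 -0.0658  0.0512] [-3.141  0.     0.89 ] tool F [-5.01 -0.19] 0.69 M [-0.084 -1.146] -0.045
Tz screw 0.031 axis pred [ 5.585e-01 -1.000e-04]
```

Emit:
apply_moves(claw=[0.0, 0.0, 0.0, 0.0, 0.0], xyz=[[-0.0007, 0, 0], [0, 0, 0.001], [0, 0, 0.0005], [0, 0, 0.0005], [0, 0, 0]], twist=[[0, 0, 0], [0, 0, 0], [0, 0, 0], [0, 0, 0], [0, 0, 0]])

```text
clock: 11.2
position: [0.5052, -0.0661, 0.0495]
tool_rot: [3.141, -0.0, 0.89]
force: [-1.3, -0.6, 4.0]
grip_width: 0.0181
finger_force: 98.2
```

```bash
python3 f.py
```

```text
[ 0.5052 -0.0661  0.0495] [ 3.141 -0.     0.89 ] tool F [-1.25 -0.63] -4.04 M [ 0.188 -0.229] -0.021
Tz screw -0.033 axis pred [ 5.584e-01 -5.000e-04]
```

Emit:
apply_moves(claw=[0.0, 0.0, 0.0, 0.0, 0.0, 0.0, 0.0, 0.0], xyz=[[0.0, -0.0025, 0], [0.0001, -0.0042, 0], [0.0001, -0.0042, 0], [0.0001, -0.0042, 0], [0.0001, -0.0042, 0], [0.0001, -0.0042, 0], [0, 0, 0], [0, 0, 0]], twist=[[0, 0, 0.03], [0, 0, 0.05], [0, 0, 0.05], [0, 0, 0.05], [0, 0, 0.05], [0, 0, 0.05], [0, 0, 0], [0, 0, 0]])

```text
clock: 12.0
position: [0.4891, -0.049, 0.0494]
tool_rot: [3.141, -0.0, 0.611]
force: [-1.3, 0.2, 3.5]
grip_width: 0.0183
finger_force: 98.4
```

```bash
python3 f.py
```

```text
[ 0.4891 -0.049   0.0494] [ 3.141 -0.     0.611] tool F [-0.98 -0.88] -3.53 M [ 0.116 -0.037] 0.043
Tz screw -0.119 axis pred [ 0.5583 -0.0006]
```

Emit:
apply_moves(claw=[0.0, 0.0, 0.0, 0.0], xyz=[[0.0001, -0.0042, 0], [0.0001, -0.0042, 0], [0, 0, 0], [0, 0, 0]], twist=[[0, 0, 0.05], [0, 0, 0.05], [0, 0, 0], [0, 0, 0]])

```text
clock: 12.4
position: [0.4848, -0.0419, 0.0494]
tool_rot: [3.141, -0.001, 0.512]
force: [0.6, 1.2, 3.9]
grip_width: 0.0184
finger_force: 98.3
```

```bash
python3 f.py
```

```text
[ 0.4848 -0.0419  0.0494] [ 3.141e+00 -1.000e-03  5.120e-01] tool F [ 1.08 -0.77] -3.87 M [0.279 0.5  ] -0.034
Tz screw -0.032 axis pred [ 5.585e-01 -5.000e-04]
```

Emit:
apply_moves(claw=[0.0, 0.0, 0.0, 0.0], xyz=[[0.0001, -0.0042, 0], [0.0001, -0.0042, 0], [0, 0, 0], [0, 0, 0]], twist=[[0, 0, 0.05], [0, 0, 0.05], [0, 0, 0], [0, 0, 0]])

```text
clock: 12.8
position: [0.4812, -0.0344, 0.0494]
tool_rot: [3.142, -0.001, 0.412]
force: [1.7, 2.9, 4.2]
grip_width: 0.0178
finger_force: 98.1
```

```bash
python3 f.py
```

```text
[ 0.4812 -0.0344  0.0494] [ 3.142e+00 -1.000e-03  4.120e-01] tool F [ 2.68 -1.95] -4.19 M [0.495 0.992] -0.135
Tz screw -0.031 axis pred [ 5.586e-01 -5.000e-04]
```

Emit:
apply_moves(claw=[0.0, 0.0, 0.0, 0.0], xyz=[[0.0005, -0.0047, 0], [0.0001, -0.0042, 0], [0, 0, 0], [0, 0, 0]], twist=[[0, 0, 0.05], [0, 0, 0.05], [0, 0, 0], [0, 0, 0]])

```text
clock: 13.2
position: [0.4785, -0.0266, 0.0494]
tool_rot: [3.141, -0.001, 0.312]
force: [2.7, -3.1, 3.2]
grip_width: 0.0182
finger_force: 97.7
```

```bash
python3 f.py
```

```text
[ 0.4785 -0.0266  0.0494] [ 3.141e+00 -1.000e-03  3.120e-01] tool F [1.63 3.8 ] -3.23 M [-0.819  0.85 ] -0.588
Tz screw 0.917 axis pred [ 0.5589 -0.0007]
```

Emit:
apply_moves(claw=[0.0, 0.0, 0.0], xyz=[[0.0, -0.0034, 0], [0, 0, 0], [0, 0, 0]], twist=[[0, 0, 0.04], [0, 0, 0], [0, 0, 0]])

```text
clock: 13.5
position: [0.4776, -0.0234, 0.0495]
tool_rot: [3.141, -0.001, 0.272]
force: [6.2, -3.6, 3.5]
grip_width: 0.0178
finger_force: 97.5
```

```bash
python3 f.py
```

```text
[ 0.4776 -0.0234  0.0495] [ 3.141e+00 -1.000e-03  2.720e-01] tool F [5.01 5.1 ] -3.49 M [-1.084  0.98 ] -0.766
Tz screw 1.211 axis pred [ 0.559  -0.0007]
```

Emit:
apply_moves(claw=[0.0, 0.0, 0.0], xyz=[[0.0003, -0.0034, 0], [0, 0, 0], [0, 0, 0]], twist=[[0, 0, 0.04], [0, 0, 0], [0, 0, 0]])

```text
clock: 13.8
position: [0.4767, -0.0201, 0.0494]
tool_rot: [3.141, -0.001, 0.232]
force: [3.8, -3.7, 3.8]
grip_width: 0.0179
finger_force: 97.6
```

```bash
python3 f.py
```

```text
[ 0.4767 -0.0201  0.0494] [ 3.141e+00 -1.000e-03  2.320e-01] tool F [2.84 4.52] -3.8 M [-1.158  0.883] -0.765
Tz screw 1.158 axis pred [ 0.559  -0.0006]
```

Emit:
apply_moves(claw=[0.0, 0.0, 0.0, 0.0, 0.0], xyz=[[0.0, -0.0025, 0], [0.0, -0.0025, 0], [0.0, -0.0025, 0], [0, 0, 0], [0, 0, 0]], twist=[[0, 0, 0.03], [0, 0, 0.03], [0, 0, 0.03], [0, 0, 0], [0, 0, 0]])

```text
clock: 14.3
position: [0.4754, -0.0126, 0.0494]
tool_rot: [3.141, -0.001, 0.142]
force: [4.7, -3.7, 3.2]
grip_width: 0.0179
finger_force: 97.5
```

Run:
```python
from h import *
exec(open('f.py').read())
f=bot.grab_frame('side'); a=np.array(s['position'])[:2]+.0845*np.array([np.cos(y),np.sin(y)]); u=proj(f,[*a,.06]).astype(int)
cv2.imwrite('pics/click.png',cv2.resize(f['img'][u[1]-30:u[1]+30,u[0]-40:u[0]+40,::-1],(640,480),interpolation=cv2.INTER_CUBIC))
```

```text
[ 0.4754 -0.0126  0.0494] [ 3.141e+00 -1.000e-03  1.420e-01] tool F [4.16 4.31] -3.23 M [-1.078  1.169] -0.839
Tz screw 1.214 axis pred [ 0.5591 -0.0006]
```

View pics/click.png

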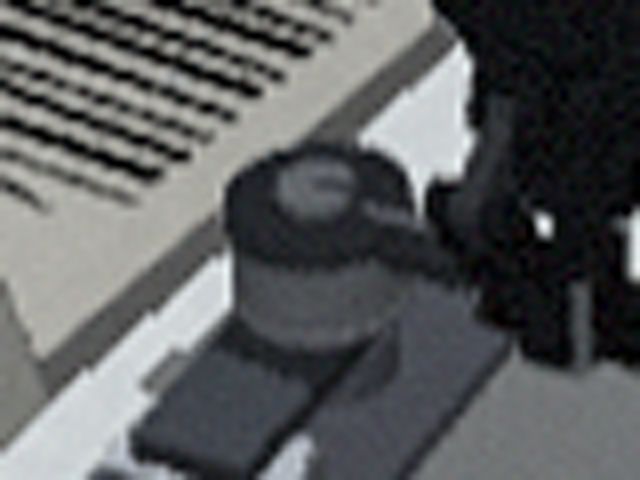

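The picture shows the head down on the collar and level, and the torque has levelled off at about 1.2 N m. One small step more for margin, then I'll ease back.

Emit:
apply_moves(claw=[0.0, 0.0, 0.0, 0.0, 0.0, 0.0, 0.0, 0.0, 0.0], xyz=[[0.0, -0.0017, 0], [0, 0, 0], [0, 0, 0], [0.0001, 0.0034, 0], [0.0001, 0.0034, 0], [0.0001, 0.0034, 0], [0.0001, 0.0034, 0], [0, 0, 0], [0, 0, 0]], twist=[[0, 0, 0.02], [0, 0, 0], [0, 0, 0], [0, 0, -0.04], [0, 0, -0.04], [0, 0, -0.04], [0, 0, -0.04], [0, 0, 0], [0, 0, 0]])

```text
clock: 15.25
position: [0.4775, -0.0254, 0.0493]
tool_rot: [3.141, 0.0, 0.28]
force: [4.8, -10.1, 1.3]
grip_width: 0.0182
finger_force: 97.9
```

```bash
python3 f.py
```

```text
[ 0.4775 -0.0254  0.0493] [3.141 0.    0.28 ] tool F [ 1.82 11.08] -1.33 M [-2.413  0.259] 0.082
Tz screw 0.882 axis pred [ 0.5587 -0.002 ]
```

Emit:
apply_moves(claw=[0.0, 0.0], xyz=[[0.0, -0.0013, 0], [0, 0, 0]], twist=[[0, 0, 0], [0, 0, 0]])

```text
clock: 15.45
position: [0.4774, -0.0248, 0.0493]
tool_rot: [3.14, -0.0, 0.279]
force: [5.8, -16.4, 1.3]
grip_width: 0.0184
finger_force: 97.9
```

```bash
python3 f.py
```

```text
[ 0.4774 -0.0248  0.0493] [ 3.14  -0.     0.279] tool F [ 1.06 17.36] -1.31 M [-3.687  0.296] 0.298
Tz screw 1.205 axis pred [ 0.5587 -0.0016]
```

Emit:
apply_moves(claw=[0.0, 0.0, 0.0], xyz=[[0.0, 0.0015, 0], [0.0, 0.0013, 0], [0, 0, 0]], twist=[[0, 0, 0], [0, 0, 0], [0, 0, 0]])

```text
clock: 15.75
position: [0.4777, -0.026, 0.0492]
tool_rot: [3.141, 0.0, 0.281]
force: [2.7, -6.0, 2.5]
grip_width: 0.0181
finger_force: 98.5
```

```bash
python3 f.py
```

```text
[ 0.4777 -0.026   0.0492] [3.141 0.    0.281] tool F [0.96 6.52] -2.49 M [-1.536  0.219] -0.228
Tz screw 0.796 axis pred [ 0.5589 -0.0026]
```

Emit:
apply_moves(claw=[0.0, 0.0, 0.0], xyz=[[0.0, 0.0017, 0], [0, 0.0012, 0], [0, 0, 0]], twist=[[0, 0, -0.02], [0, 0, -0.015], [0, 0, 0]])

```text
clock: 16.05
position: [0.4784, -0.0283, 0.0492]
tool_rot: [-3.142, 0.0, 0.315]
force: [1.8, -5.4, 2.1]
grip_width: 0.0183
finger_force: 98.5
```

```bash
python3 f.py
```

```text
[ 0.4784 -0.0283  0.0492] [-3.142  0.     0.315] tool F [0.02 5.71] -2.12 M [-1.201  0.041] 0.135
Tz screw 0.36 axis pred [ 0.5588 -0.0022]
```

Emit:
apply_moves(claw=[0.02, 0.025, 0.03, 0.04, 0.05, 0.06, 0.06, 0.06, 0.06, 0.06, 0.06, 0.06, 0.06, 0.06], xyz=[[0, 0, 0], [0, 0, 0], [0, 0, 0], [0, 0, 0], [0, 0, 0], [0, 0, 0], [0, 0, 0], [0, 0, -0.01], [0, 0, -0.02], [0, 0, -0.02], [0, 0, -0.02], [0, 0, -0.02], [0, 0, -0.02], [0, 0, 0]], twist=[[0, 0, 0], [0, 0, 0], [0, 0, 0], [0, 0, 0], [0, 0, 0], [0, 0, 0], [0, 0, 0], [0, 0, 0], [0, 0, 0], [0, 0, 0], [0, 0, 0], [0, 0, 0], [0, 0, 0], [0, 0, 0]])

```text
clock: 17.45
position: [0.4797, -0.028, 0.1621]
tool_rot: [3.141, -0.004, 0.315]
force: [-0.6, 0.1, -1.1]
grip_width: 0.06
finger_force: 0.0
```

Run:
```python
from h import *
exec(open('f.py').read())
f=bot.grab_frame('side'); u=proj(f,[.54,-.01,.06]).astype(int)
cv2.imwrite('pics/end.png',cv2.resize(f['img'][u[1]-40:u[1]+40,u[0]-50:u[0]+50,::-1],(750,600),interpolation=cv2.INTER_CUBIC))
```

```text
[ 0.4797 -0.028   0.1621] [ 3.141 -0.004  0.315] tool F [-0.56 -0.24] 1.09 M [-0.026 -0.009] -0.004
Tz screw -0.018 axis pred [ 0.5601 -0.0018]
```

View pics/end.png

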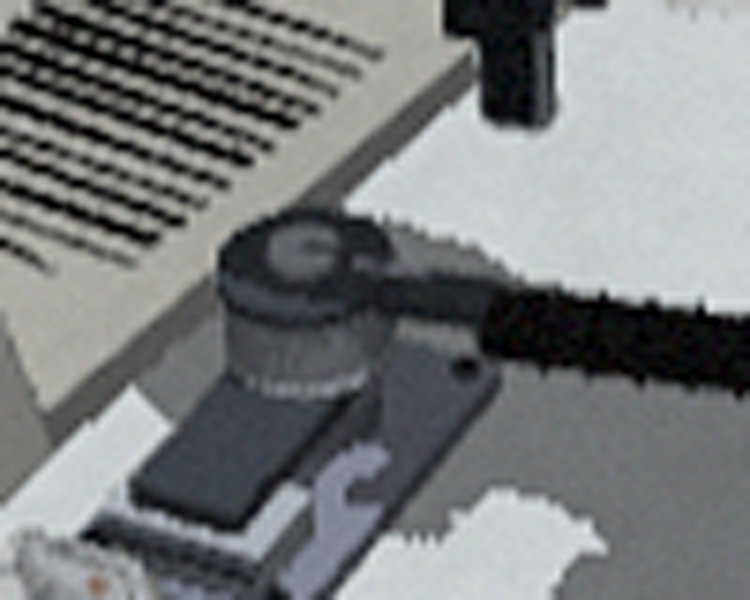

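Run:
```python
from h import *
for cam in('side','top'):
    f=bot.grab_frame(cam); c=[.445,-.037]
    g=rect(f,c,.085,.046+(.027 if cam=='top' else .022)).mean(2)
    try:
        cc,A,p=blob(g<60,c,.085); v=np.linalg.svd(p-cc,full_matrices=0)[2][0]; v*=np.sign(v[0])
        d=np.array([.559,0.])-cc; print(cam,cc,A,np.ptp((p-cc)@v),'yaw',np.arctan2(v[1],v[0]),'from axis',np.arctan2(d[1],d[0]),np.hypot(*d))
    except Exception as e: print(cam,e)
```

```text
side [ 0.45006763 -0.03072091] 0.00535975 0.16401329360222974 yaw 0.2803113790494087 from axis 0.2748791627716821 0.11318142281859152
top [ 0.47858359 -0.00624851] 0.007715 0.18568067757432732 yaw 0.6850803112463139 from axis 0.07754610319872929 0.08065880808986632
```

```bash
python3 -c "
from workcell import bot
print(bot.job_done())"
```

```text
the job is handed in; nothing more can be done
None
```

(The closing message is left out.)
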